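# Lay the standing trimmer in its cradle and slide the latch over it

## Robot

A 6-joint arm with a two-finger parallel gripper is mounted at the origin on the work surface. World frame = base frame: x ahead of the robot, y to its left, z up, the work surface at z = 0. Lengths are in mm, angles in rad, forces in N, time in s.
With the tool pointing down it reaches from about 300 to 775 mm from the base axis. Payload 14.6 kg.
Tool frame: the origin (TCP) lies at the very end of the fingers, on their centre line; the grasp point (between the pads) lies 19 mm behind it; z points along the fingers, y is the line along which they close (so a half turn about z gives the same grasp; the last joint's range is limited). The gripper opens to 94 mm and grips with 3 to 60 N. Pads are 16 mm wide; open, the fingers measure 119 mm over their backs; the gripper's body (75 mm by 177 mm) begins 78 mm behind the grasp point.
Start: joints at [-1.352, 0.3, 1.521, -0, 1.321, -0.067], TCP at [155.052, -527.682, 205.446] pointing down, gripper open.
Joint ranges: [-3.03, 3.03], [-0.79, 2.21], [0.23, 2.52], [-1.04, 4.18], [0, 3.07], [-2.55, 2.55]. Speed limits (rad/s): [2.22, 2.22, 2.57, 3.14, 3.14, 3.14].

## Interface

Orientations are given as [roll, pitch, yaw] about the fixed x, y, z axes, in that order (R = Rz(yaw) Ry(pitch) Rx(roll)).
In Python, from cell import manip, camera, get_calibration gives the robot as it stands. The module is installed in compiled form; this text tells all that it offers.
- The arm moves only by the tool jog_arm, never from a script. Its argument "plan" is one flat list of numbers, 6 for each row, row after row: the shift along the world's x, y, z in m, then the turn, a rotation vector about the world's x, y, z in degrees. A call has 1 to 20 rows; each row is the pose to reach, as a shift and turn from the pose commanded when the call began; what a row does not reach only later rows make up. A row lasts 1/10 s, in which the tool goes at most 50 mm and 8.59 degrees, less where a joint would pass 70% of its speed; a pose out of reach is approached as far as the arm can. A call with a gripper value outside its range is refused whole. "claw" is the finger opening in m, from 0 to 0.094, set as the call begins (left out, the last holds). The fingers move at their own pace and stop on an object; "force" is the grip in N (left out, the last holds). Time passes only in rows, so rows that repeat a pose let the fingers close. It gives the time, the measured TCP pose, the force, the opening and the grip force at its end, in the units of the state.
- manip.read_state(): the state, without advancing time (a new reading comes with each control period).
- camera(name): name is "scene" or "top" or "wrist"; returns (picture, depth): 420x560x3 uint8, red, green, blue; 420x560 float32, mm along the optical axis (not along the pixel's ray), 0 where there is no reading.
- get_calibration(name): a dict with "fx", "fy", "cx", "cy" (pixels), "origin" and "attitude" of the camera in the world. Camera axes: x right, y down, z forward; pixel columns grow to the right and rows downward; lengths in mm; the calibration is good to about 2 mm. A picture is of the moment at which its call begins: read the wrist's pose just before it. get_calibration takes no time and is no camera call; for the wrist camera it gives the pose at the moment of the call.
- manip.sign_off(): hands the job in; it is judged then, once.
The state is a dict: "clock": time; "joints": joint angles; "qd": joint speeds; "effort": joint torques, N m; "eef_pos": TCP position; "eef_rot": TCP orientation; "wrist_force": force on the tool from outside, world axes, zero at the start; "moment": the same for the moment, N m; "finger_gap": finger opening in mm; "finger_force": force on a finger pad.
Only numpy, scipy, OpenCV 4.12 (cv2) and the standard library are available. Lean on these libraries where they do the work, as an engineer would, in place of code of your own. Each camera call takes 0.05 s, during which the arm holds its last target. There are 200 camera calls.

## Task

Pick up the black trimmer that stands upright on the ledge and lay it gently on its side in the aluminium cradle, down in both V saddles, with its flat base close to the cradle's end stop and its comb head pointing out of the open end. Then let go and slide the dark steel latch fully shut across it. Do not let the trimmer topple onto the ledge, and leave the bottle, combs, brush and tumbler where they are.

Things in the scene. Friction and masses are not known exactly. Their poses are not given: they have to be found in the camera images.
- trimmer: Black trimmer, at the start upright on its flat base: round barrel 34 mm in diameter, 130 mm long, then a narrower steel head with clear guard comb (20 x 27 mm) up to 152 mm from the base. 0.14 to 0.24 kg, centre of mass about 70 mm from the base. Origin: centre of the base; z runs from base to head. In the cradle it may lie turned any way about its own axis.
- trimmer_mid (a point): Point on the trimmer's axis, 75 mm from its base.
- cradle: Fixed aluminium cradle. Origin on the ledge under its middle; z up, x along it to its open end (where the comb head goes), y to the latch's side; x points roughly to the robot's right. Base plate 8 mm thick, x -92 to +68, y +-35 mm. Two upward 90-degree V saddles, 10 mm long, at x = -45 and +45 mm, arm tops 45 mm above the ledge at y +-21 mm; only the plate between them.
- cradle_seat (a point): Point midway between the saddles, 48 mm above the cradle's origin, on the line (cradle x) where the axis of a seated trimmer lies. The trimmer's base belongs about 74 mm from here towards the end stop, its head on the other side.
- cradle_stop (a point): Middle of the end stop's inner face on the seated line: cradle x = -79 mm, 48 mm above the ledge. The stop is an upright plate 8 mm thick, 50 mm wide (y +-25), its top 62 mm above the ledge.
- latch (a joint): Sliding latch on the cradle, in m: 0 fully shut, 0.06 fully open; grows along cradle +y. About 1.2 N friction, stays where left. Starts open, 0.045 to 0.06. Flat dark steel bar, cradle x -68 to -52 mm, underside 68 and top 74 mm above the ledge: it passes 3 mm over a seated trimmer near its base. Its inner end is at cradle y = -22 mm + value.
- latch_tab (a point): Centre of the top of the latch's upright tab, 114 mm above the ledge, at cradle x = -60 mm, y = 57 mm + latch value. The tab is 20 mm along cradle x, 12 mm along y, rises 40 mm from the bar, free on both x sides for the fingers. The bar's bracket (x -73 to -47, y +30 to +46 mm, 80 mm high) ends 5 mm from it when shut.
- bottle: Bystander: small clear bottle with steel cap, 40 mm in diameter, 88 mm high, upright. Origin under its centre. It and the trimmer may stand in each other's place.
- comb: Bystander: steel mustache comb lying flat, 110 x 22 x 4.5 mm. Origin under its middle.
- brush: Bystander: small wooden brush, 85 x 30 x 24 mm, bristles down. Origin under its middle.
- tumbler: Bystander: white cup, 68 mm in diameter, 90 mm high. Origin under its centre.
- spare_guard: Bystander: spare clear guard comb, 30 x 40 x 18 mm. Origin under its middle.
There are look-alikes about, which are no part of the job. Leave any green look-alike of the cradle alone.

How it is judged:
By the outcome, as a careful person would: the job done as asked, in the order asked, and still so for the second after the job is handed in, with the robot touching nothing.
It also fails if it takes over 48 s, if anything falls off the work surface, if the arm or the gripper's body presses on something with over 40 N, if the wrist force passes 120 N, or if a joint passes its speed limit or range.

## Working session

There is one attempt and no reset: what is moved stays moved. The work goes in short steps, Python scripts to look and compute and a tool call to move; the robot and the scene stay as the last step left them, time stands still between calls to the robot, and variables do not carry over. Pictures are saved under pics/ and viewed, at most 10 in all, crops included, and the job is handed in when it is done.

Besides the shell and the picture viewer there is one more tool, called as a command line: name --argument value ..., lists and objects as JSON in quotes. jog_arm: Moves the arm, as the interface text tells. Its arguments: {"type":"object","properties":{"plan":{"type":"array"},"claw":{"type":"number"},"force":{"type":"number"}},"required":["plan"]}

```bash
mkdir -p pics
cat > h.py <<'E'
import numpy as np, cv2
from cell import manip, camera, get_calibration
def grab(n):
    c=get_calibration(n); im,d=camera(n); np.savez(f'{n}.npz',im=im,d=d); return im,d,c
def P(c,u,v,z):
    a=np.array(c['attitude']); 
    return np.array(c['origin'])+a@np.array([(u-c['cx'])*z/c['fx'],(v-c['cy'])*z/c['fy'],z])
E
python3 - <<'E'
from h import *
for n in('scene','top'):
    im,d,c=grab(n); print(n,c); cv2.imwrite(f'pics/{n}1.png',im[:,:,::-1])
print(manip.read_state())
E
```

```text
scene {'fx': 392.8497171920836, 'fy': 392.8497171920836, 'cx': 282.0150118018828, 'cy': 199.89826786284618, 'origin': array([1017.00243934, -537.55609803,  620.10806447]), 'attitude': array([-2.21590363, -0.0055841 ,  0.70239989])}
top {'fx': 522.9272842954272, 'fy': 522.9272842954272, 'cx': 278.6470015114338, 'cy': 208.54462230555126, 'origin': array([ 371.22345619,    9.03165782, 1111.23344068]), 'attitude': array([-2.95921439, -0.01427053, -1.58307482])}
{'clock': 0.1, 'joints': array([-1.35162180e+00,  3.00408768e-01,  1.52150633e+00,  2.89228704e-06,
        1.32067959e+00, -6.66226472e-02]), 'qd': array([-0.00080505, -0.00103029, -0.00318184,  0.00053199, -0.00226984,
       -0.00049866]), 'effort': array([ 1.63886365e-03, -5.32636642e+01, -3.53280473e+01,  7.09598651e-02,
        2.34492804e-02, -6.31534726e-05]), 'eef_pos': array([ 154.99420699, -527.4743278 ,  204.95213439]), 'eef_rot': array([-3.14059302e+00, -6.95044406e-05,  2.85796420e-01]), 'wrist_force': array([-0.55431498,  0.28864065,  0.05178291]), 'moment': array([-0.02122116, -0.01021106, -0.01824729]), 'finger_force': 0.0, 'finger_gap': 93.97714167638739}
```

View pics/scene1.png

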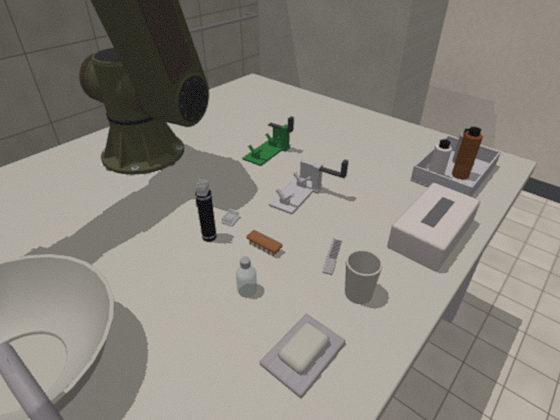

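View pics/top1.png

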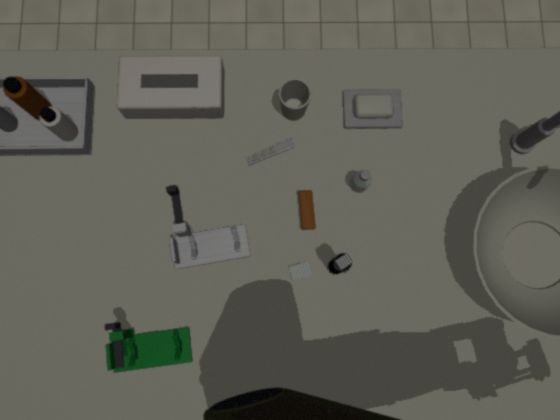

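The scene view shows the trimmer at (206,210) and the aluminium cradle at (300,185) with its tab at (345,168). In the top view the trimmer is at (341,263), the cradle at (210,245) and the tab at (173,189). The green cradle is a decoy.

```bash
cat >> h.py <<'E'
from scipy.spatial.transform import Rotation as Ro
def cloud(n,c,box=None):
    f=np.load(n+'.npz'); d=f['d'];v,u=np.mgrid[:420,:560]
    p=np.stack([(u-c['cx'])*d/c['fx'],(v-c['cy'])*d/c['fy'],d],-1)@Ro.from_euler('xyz',c['attitude']).as_matrix().T+c['origin']
    p[d==0]=np.nan
    return p,f['im']
E
python3 - <<'E'
from h import *
for n in('scene','top'):
    c=get_calibration(n); p,im=cloud(n,c)
    w=(slice(160,250),slice(180,232)) if n=='scene' else (slice(240,285),slice(322,365))
    q=p[w].reshape(-1,3); 
    print(n,'trimmer')
    for a,b in((15,50),(50,90),(90,128),(133,160)):
        m=q[(q[:,2]>a)&(q[:,2]<b)]
        if len(m):print(a,len(m),m.min(0).round(),m.max(0).round(),m.mean(0).round(1))
    w=(slice(150,215),slice(262,355)) if n=='scene' else (slice(180,272),slice(160,255))
    q=p[w].reshape(-1,3)
    for a,b in((-3,3),(5,12),(20,50),(50,64),(66,79),(78,83),(90,111),(110,118)):
        m=q[(q[:,2]>a)&(q[:,2]<b)]
        if len(m):print(a,len(m),m.min(0).round(),m.max(0).round(),m.mean(0).round(1))
    m=q[(q[:,2]>5)&(q[:,2]<12)]
    print(cv2.minAreaRect(m[:,:2].astype(np.float32)))
    m=q[(q[:,2]>65)&(q[:,2]<77)]
    print(cv2.minAreaRect(m[:,:2].astype(np.float32)))
    w=(slice(255,300),slice(230,262)) if n=='scene' else (slice(165,195),slice(350,375))
    q=p[w].reshape(-1,3);m=q[q[:,2]>15];print('bottle',m.min(0),m.max(0))
E
```

```text
scene trimmer
15 248 [ 426. -142.   15.] [469. -34.  50.] [ 455.6 -110.7   28.2]
50 219 [ 442. -143.   50.] [ 469. -110.   90.] [ 461.  -132.5   70.6]
90 230 [ 435. -142.   90.] [ 469. -111.  128.] [ 460.5 -132.6  109.2]
133 166 [ 435. -141.  133.] [ 467. -108.  153.] [ 455.2 -128.   145.7]
-3 4207 [316.  16.  -3.] [662. 443.   3.] [ 4.892e+02  2.153e+02 -3.000e-01]
5 834 [280.  55.   5.] [544. 282.  12.] [472.3 143.6   7.6]
20 377 [461.  73.  20.] [537. 211.  50.] [501.  162.1  33.7]
50 104 [461. 177.  50.] [537. 214.  64.] [500.7 197.   57.4]
66 172 [517. 176.  66.] [606. 213.  79.] [558.4 193.3  73.2]
78 43 [517. 175.  78.] [605. 212.  82.] [540.4 191.9  79.4]
90 47 [594. 192.  90.] [606. 213. 110.] [601.2 198.  100.7]
110 23 [594. 194. 110.] [606. 213. 115.] [599.5 202.2 112.8]
((442.4964599609375, 188.86312866210938), (152.58132934570312, 316.5125732421875), 47.69126892089844)
((561.8975830078125, 196.3534393310547), (88.43699645996094, 22.030258178710938), 14.21573257446289)
bottle [ 610.8727541  -202.46048425   15.0145626 ] [ 649.75687794 -164.58464936   89.5359756 ]
top trimm
[... 364 characters left out ...]
.] [639. 244.  12.] [501.4 132.    8.7]
20 356 [459.  73.  20.] [534. 207.  50.] [498.  147.   36.4]
50 113 [459. 176.  50.] [535. 213.  64.] [490.8 202.1  59.6]
66 263 [462. 177.  66.] [593. 210.  79.] [557.2 195.5  74.8]
78 117 [516. 177.  78.] [595. 210.  83.] [535.6 192.1  80.5]
90 34 [590. 192.  91.] [602. 209. 111.] [592.9 199.1 101.3]
110 60 [590. 192. 110.] [603. 211. 118.] [596.4 201.9 114.7]
((539.9513549804688, 143.2821807861328), (196.51593017578125, 199.95664978027344), 0.3957552909851074)
((526.97412109375, 193.182373046875), (33.26408004760742, 131.01756286621094), 89.48368835449219)
bottle [ 607.9713045  -201.71667039   15.02560919] [ 645.85695985 -162.46091027   92.74240826]
```

Run:
```python
from h import *
for n in('scene','top'):
    c=get_calibration(n); p,im=cloud(n,c)
    m=((p[...,2]>4.5)&(p[...,2]<66)&(p[...,0]>440)&(p[...,0]<560)&(p[...,1]>35)&(p[...,1]<235)).astype(np.uint8)
    k,l,s,_=cv2.connectedComponentsWithStats(m); i=1+s[1:,4].argmax()
    q=p[l==i]; r=cv2.minAreaRect(q[:,:2].astype(np.float32)); print(n,s[i],r,cv2.boxPoints(r).round(1).tolist())
    m=((p[...,2]>86)&(p[...,2]<125)&(p[...,0]>570)&(p[...,0]<625)&(p[...,1]>170)&(p[...,1]<235)); r=cv2.minAreaRect(p[m][:,:2].astype(np.float32));print('tab',r)
    # saddles & stop points
    for a,b in((38,50),(56,64)):
        m=(p[...,2]>a)&(p[...,2]<b)&(p[...,0]>450)&(p[...,0]<545)&(p[...,1]>60)&(p[...,1]<225)
        q=p[m]; 
        for lo,hi in((60,105),(105,172),(172,225)):
            t=q[(q[:,1]>lo)&(q[:,1]<hi)]
            if len(t)>5: r=cv2.minAreaRect(t[:,:2].astype(np.float32)); print(a,len(t),r)
```

```text
scene [ 269  160   54   53 1294] ((503.1314392089844, 138.86819458007812), (82.9288330078125, 162.2754364013672), 8.723129272460938) [[449.79998779296875, 212.8000030517578], [474.5, 52.400001525878906], [556.4000244140625, 65.0], [531.7999877929688, 225.39999389648438]]
tab ((599.3734741210938, 201.9137725830078), (12.106306076049805, 21.6619815826416), 2.9611525535583496)
38 25 ((507.10491943359375, 81.23086547851562), (48.450653076171875, 12.979300498962402), 8.414746284484863)
38 16 ((492.4293212890625, 167.55604553222656), (45.7757453918457, 8.527853012084961), 0.45862215757369995)
38 91 ((500.0437316894531, 191.08615112304688), (73.47928619384766, 36.3593635559082), 1.5624678134918213)
56 61 ((500.6947937011719, 197.41461181640625), (25.021896362304688, 78.82571411132812), 71.89617919921875)
top [ 169  224   82   45 2611] ((499.0458068847656, 132.95542907714844), (84.07329559326172, 166.57618713378906), 6.120197772979736) [[448.3999938964844, 211.3000030517578], [466.1000061035156, 45.70000076293945], [549.7000122070312, 54.599998474121094], [532.0, 220.3000030517578]]
tab ((596.4666137695312, 201.66900634765625), (12.162385940551758, 19.741470336914062), 6.703571319580078)
38 57 ((504.5633239746094, 80.66867065429688), (49.01496505737305, 9.738059043884277), 8.865986824035645)
38 49 ((489.724853515625, 169.31883239746094), (48.71552276611328, 10.110187530517578), 9.729900360107422)
38 58 ((496.65972900390625, 189.16815185546875), (72.0051498413086, 33.863014221191406), 4.794660568237305)
56 89 ((500.1772766113281, 200.21014404296875), (26.44285774230957, 78.3950424194336), 70.8529052734375)
```

jog_arm --plan '[0.05,0.05,0.08,0,0,16,0.245,0.488,0.095,0,0,82.9,0.245,0.488,0.095,0,0,82.9,0.245,0.488,0.095,0,0,82.9,0.245,0.488,0.095,0,0,82.9,0.245,0.488,0.095,0,0,82.9,0.245,0.488,0.095,0,0,82.9,0.245,0.488,0.095,0,0,82.9,0.245,0.488,0.095,0,0,82.9,0.245,0.488,0.095,0,0,82.9,0.245,0.488,0.095,0,0,82.9,0.245,0.488,0.095,0,0,82.9,0.245,0.488,0.095,0,0,82.9,0.245,0.488,0.095,0,0,82.9]'

```text
clock: 1.5
eef_pos: [399.8, -39.9, 300.1]
eef_rot: [-3.141, -0.0, 1.733]
wrist_force: [-0.1, -1.0, -0.2]
finger_gap: 93.9
finger_force: 0.0
```

jog_arm --plan '[0,0,0,-8,-1.3,0,0,0,0,-16,-2.6,0,0,0,0,-23.7,-3.8,0,0,0,0,-23.7,-3.8,0]'

```text
clock: 1.9
eef_pos: [399.3, -39.5, 299.6]
eef_rot: [-3.138, 0.422, 1.736]
wrist_force: [-0.3, -0.3, -0.3]
finger_gap: 94.0
finger_force: 0.0
```

Run:
```python
from h import *
s=manip.read_state(); q=s['joints'];print(q.round(3),s['eef_pos'],s['eef_rot'])
im,d,c=grab('wrist');print(c);cv2.imwrite('pics/w1.png',im[:,:,::-1])
for sg in(1,-1):
    R=Ro.from_euler('z',q[0])*Ro.from_euler('y',q[1]+q[2])*Ro.from_euler('z',sg*q[3])*Ro.from_euler('y',q[4])*Ro.from_euler('z',q[5]+np.pi/2)
    print(sg,R.as_matrix().round(2).tolist())
print(Ro.from_euler('xyz',s['eef_rot']).as_matrix().round(2).tolist())
```

```text
[ 0.087 -0.124  1.818 -0.425  1.43  -0.02 ] [399.32383645 -39.50645331 299.63384531] [-3.13805952  0.42190381  1.73558545]
{'fx': 337.704598749961, 'fy': 337.704598749961, 'cx': 277.70771248434266, 'cy': 214.08629443343705, 'origin': array([376.3202828 ,  99.20372435, 432.40730181]), 'attitude': array([2.46064139, 0.00361644, 0.16336384])}
1 [[-0.15, 0.99, 0.06], [0.9, 0.16, -0.4], [-0.41, -0.0, -0.91]]
-1 [[-0.05, 1.0, -0.01], [0.91, 0.05, 0.41], [0.41, 0.01, -0.91]]
[[-0.15, 0.99, 0.06], [0.9, 0.16, -0.4], [-0.41, -0.0, -0.91]]
```

View pics/w1.png

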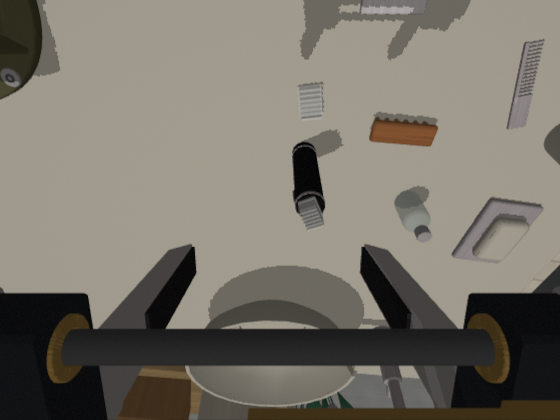

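Run:
```python
from h import *
c=get_calibration('wrist');p,im=cloud('wrist',c)
q=p.reshape(-1,3); q=q[(abs(q[:,0]-451)<45)&(abs(q[:,1]+126)<45)]
for a in range(10,160,10):
    m=q[(q[:,2]>a)&(q[:,2]<a+10)]
    if len(m):print(a,len(m),m.min(0).round(1),m.max(0).round(1))
b=q[(q[:,2]>20)&(q[:,2]<125)][:,:2]
A=np.c_[2*b,np.ones(len(b))];s=np.linalg.lstsq(A,(b**2).sum(1),rcond=None)[0];print(s[:2],np.sqrt(s[2]+(s[:2]**2).sum()))
```

```text
10 90 [ 432.1 -127.8   10. ] [ 465.9 -108.8   20. ]
20 87 [ 432.4 -128.3   20.1] [ 463.9 -109.    29.9]
30 86 [ 432.8 -125.3   30.1] [ 462.6 -109.    39.8]
40 93 [ 432.7 -126.6   40. ] [ 463.5 -108.8   49.6]
50 101 [ 432.5 -127.6   50.1] [ 463.4 -109.3   59.9]
60 112 [ 432.4 -128.    60. ] [ 462.5 -108.9   69.8]
70 107 [ 432.4 -127.9   70.4] [ 463.5 -109.4   79.9]
80 117 [ 432.6 -126.3   80.2] [ 463.6 -109.    89.8]
90 132 [ 432.2 -132.1   90. ] [ 463.7 -108.8   99.9]
100 145 [ 432.  -135.1  100.2] [ 463.7 -109.4  110. ]
110 138 [ 432.7 -136.1  110. ] [ 463.2 -109.   120. ]
120 237 [ 432.1 -138.3  120. ] [ 465.9 -109.1  130. ]
130 169 [ 432.7 -134.8  130. ] [ 464.9 -108.9  139.8]
140 235 [ 434.  -141.5  140. ] [ 465.  -109.7  150. ]
150 269 [ 433.7 -142.5  150. ] [ 464.2 -109.6  153.3]
[ 449.33705911 -126.61056169] 16.81975671687171
```

The wrist view shows the trimmer upright at (307,180), nothing between it and the fingers. The circle fit gives its axis at (449.3, -126.6) with a radius of 16.8 mm, which matches the given size. I'll approach tilted 50° from vertical.

jog_arm --plan '[0.01,-0.004,-0.04,-6.4,-1,0,0.019,-0.009,-0.083,-12.8,-2.1,0,0.03,-0.014,-0.125,-19,-3.1,0,0.038,-0.018,-0.166,-25.7,-4.2,0,0.038,-0.018,-0.166,-25.7,-4.2,0,0.038,-0.018,-0.166,-25.7,-4.2,0,0.038,-0.018,-0.166,-25.7,-4.2,0]'

```text
clock: 2.65
eef_pos: [439.0, -58.2, 137.9]
eef_rot: [3.135, 0.87, 1.724]
wrist_force: [-0.4, 0.1, 0.4]
finger_gap: 93.6
finger_force: 0.0
```

Run:
```python
from h import *
s=manip.read_state();print(s['joints'].round(3),s['eef_pos'].round(1))
M=Ro.from_euler('xyz',s['eef_rot']).as_matrix();print(M.round(3))
print('lateral offset of trimmer', M[:,1]@(np.array([449.4,-126.6,s['eef_pos'][2]])-s['eef_pos']))
```

```text
[ 0.26   0.267  1.999 -0.95   1.207  0.619] [439.  -58.2 137.9]
[[-0.099  0.987  0.124]
 [ 0.637  0.158 -0.754]
 [-0.764  0.004 -0.645]]
lateral offset of trimmer -0.5701872017043659
```

jog_arm --plan '[0.003,-0.021,-0.018,0,0,0,0.007,-0.042,-0.035,0,0,0,0.01,-0.063,-0.053,0,0,0,0.0135,-0.083,-0.07,0,0,0,0.0135,-0.083,-0.07,0,0,0,0.0135,-0.083,-0.07,0,0,0]'

```text
clock: 3.25
eef_pos: [456.3, -124.8, 81.6]
eef_rot: [-3.121, 0.841, 1.725]
wrist_force: [-0.2, 0.3, -0.3]
finger_gap: 93.8
finger_force: 0.0
```

Run:
```python
from h import *
s=manip.read_state();print(s['joints'].round(3),s['eef_pos'].round(1))
M=Ro.from_euler('xyz',s['eef_rot']).as_matrix();print(M.round(3))
print('lateral offset of trimmer', M[:,1]@(np.array([449.4,-126.6,s['eef_pos'][2]])-s['eef_pos']), s['eef_pos']-19*M[:,2])
```

```text
[ 0.089  0.381  2.002 -1.039  1.044  0.633] [ 456.3 -124.8   81.6]
[[-0.102  0.99   0.094]
 [ 0.659  0.138 -0.739]
 [-0.745 -0.014 -0.667]]
lateral offset of trimmer -7.082264111888717 [ 454.52393325 -110.7747499    94.23486546]
```

```bash
cat > k.py <<'E'
from h import *
from scipy.optimize import least_squares
D=[([-1.35162,.300409,1.521506,0,1.32068,-.06662],[154.99,-527.47,204.95]),([.087,-.124,1.818,-.425,1.43,-.02],[399.32,-39.51,299.63]),
([.26,.267,1.999,-.95,1.207,.619],[439,-58.2,137.9]),([.089,.381,2.002,-1.039,1.044,.633],[456.3,-124.8,81.6])]
def rot(q): 
    return (Ro.from_euler('z',q[0])*Ro.from_euler('y',q[1]+q[2])*Ro.from_euler('z',q[3])*Ro.from_euler('y',q[4])*Ro.from_euler('z',q[5]+np.pi/2)).as_matrix()
def fk(q,L):
    a1,l2,e,l3,h,d=L;b=q[1]+q[2]
    r=a1+l2*np.sin(q[1])+l3*np.sin(b)+e*np.cos(b); z=h+l2*np.cos(q[1])+l3*np.cos(b)-e*np.sin(b)
    R=rot(q); return np.array([r*np.cos(q[0]),r*np.sin(q[0]),z])+d*R[:,2],R
L=least_squares(lambda L:np.r_[np.concatenate([fk(q,L)[0]-p for q,p in D]),.02*(np.array(L)-[0,400,0,400,350,250])],[0,400,0,400,350,250]).x
lo=[-3.03,-.79,.23,-1.04,0,-2.55];hi=[3.03,2.21,2.52,4.18,3.07,2.55]
def ik(p,R,q0):
    f=lambda q:np.r_[(fk(q,L)[0]-p)/100,(fk(q,L)[1]-R).ravel()]
    s=least_squares(f,q0); return s.x,s.cost
def tool(az,t,tx_down=True):
    d=np.array([np.cos(az),np.sin(az),0]);Z=np.array([0,0,1.]);z=np.cos(t)*d-np.sin(t)*Z
    y=np.cross(Z,d); return np.c_[np.cross(y,z),y,z]
E
python3 - <<'E'
from k import *
print(L.round(1),[np.abs(fk(q,L)[0]-p).max().round(1) for q,p in D])
G=np.array([449.4,-126.6,76]);S=np.array([498.3,125.2,48])
for t in(30,40,50,60):
  for az in(-80.7,-60,-40,-20,0):
    R=tool(np.radians(az),np.radians(t)); q,c=ik(G+19*R[:,2],R,[.1,.38,2,-.8,1.2,.6])
    print(t,az,q.round(2),round(c,6))
  e=np.radians(-80.7);a=np.radians(t)
  R=tool(e,a+np.pi/2);q,c=ik(S+19*R[:,2],R,[.3,.3,1.8,.5,1.2,0]);print('place',q.round(2),round(c,6))
E
```

```text
[ 24.8 427.9  57.3 425.7 179.5 217.5] [np.float64(35.6), np.float64(14.8), np.float64(4.2), np.float64(2.6)]
30 -80.7 [ 0.1   0.49  2.04 -1.3   1.12  0.88] 0.0
30 -60 [ 0.06  0.41  2.19 -1.67  0.89  0.95] 0.0
30 -40 [-0.05  0.36  2.31 -2.21  0.71  1.13] 0.0
30 -20 [-0.23  0.33  2.36 -2.96  0.61  1.48] 0.0
30 0 [-0.43  0.34  2.34 -3.78  0.65  1.88] 0.0
place [ 0.05  0.53  1.79  0.63  1.   -0.51] 0.0
40 -80.7 [ 0.06  0.42  2.03 -1.15  0.99  0.72] 0.0
40 -60 [ 0.01  0.35  2.17 -1.46  0.74  0.71] 0.0
40 -40 [-0.09  0.29  2.27 -1.93  0.49  0.83] 0.0
40 -20 [-0.24  0.26  2.31 -2.86  0.31  1.38] 0.0
40 0 [-0.4   0.27  2.29 -0.89 -0.39 -0.98] 0.0
place [-0.    0.57  1.78  0.8   1.09 -0.66] 0.0
50 -80.7 [-0.    0.37  2.02 -0.96  0.89  0.52] 0.0
50 -60 [-0.04  0.3   2.13 -1.16  0.63  0.38] 0.0
50 -40 [-0.13  0.25  2.21 -1.39  0.36  0.26] 0.0
50 -20 [-0.25  0.22  2.25 -1.91  0.07  0.41] 0.0
50 0 [-0.37  0.23  2.23 -1.63 -0.24 -0.23] 0.0
place [-0.05  0.63  1.77  0.93  1.2  -0.77] 0.0
60 -80.7 [-0.07  0.34  2.   -0.73  0.82  0.28] 0.0
60 -60 [-0.1   0.28  2.08 -0.79  0.61 -0.  ] 0.0
60 -40 [-0.17  0.24  2.14 -0.72  0.39 -0.42] 0.0
60 -20 [-0.25  0.22  2.17 -0.2   0.24 -1.29] 0.0
60 0 [-0.35  0.23  2.16 -2.55 -0.31  0.7 ] 0.0
place [-0.08  0.69  1.75  1.05  1.32 -0.87] 0.0
```

Run:
```python
from k import *
G=np.array([449.4,-126.6,78])
for t in(40,45,50):
  for az in(-80.7,-95,-110,-125):
    R=tool(np.radians(az),np.radians(t)); q,c=ik(G+19*R[:,2],R,[.1,.38,2,-.8,1.2,.6])
    print(t,az,q.round(2),round(c,6))
```

```text
40 -80.7 [ 0.06  0.42  2.03 -1.14  0.99  0.71] 0.0
40 -95 [ 0.05  0.48  1.93 -0.98  1.15  0.76] 0.0
40 -110 [ 0.03  0.53  1.83 -0.83  1.31  0.83] 0.0
40 -125 [-0.    0.59  1.73 -0.69  1.46  0.92] 0.0
45 -80.7 [ 0.03  0.39  2.03 -1.05  0.94  0.62] 0.0
45 -95 [ 0.03  0.45  1.93 -0.91  1.1   0.69] 0.0
45 -110 [ 0.01  0.5   1.84 -0.77  1.25  0.78] 0.0
45 -125 [-0.02  0.55  1.74 -0.64  1.39  0.89] 0.0
50 -80.7 [-0.    0.37  2.02 -0.95  0.89  0.51] 0.0
50 -95 [ 0.    0.42  1.93 -0.83  1.05  0.62] 0.0
50 -110 [-0.01  0.47  1.84 -0.71  1.2   0.73] 0.0
50 -125 [-0.04  0.52  1.76 -0.59  1.33  0.85] 0.0
```

jog_arm --plan '[-0.005,0.03,0.025,0,0,0,-0.01,0.06,0.05,0,0,0,-0.0135,0.083,0.07,0,0,0,-0.0135,0.083,0.07,0,0,0]'

```text
clock: 3.65
eef_pos: [443.0, -38.8, 152.5]
eef_rot: [-3.124, 0.839, 1.728]
wrist_force: [0.5, 0.0, -0.3]
finger_gap: 93.9
finger_force: 0.0
```

```bash
cat >> k.py <<'E'
def delta(p,R):
    s=manip.read_state(); M=Ro.from_euler('xyz',s['eef_rot']).as_matrix()
    print('shift',((p-s['eef_pos'])/1000).round(4),'turn',np.degrees(Ro.from_matrix(R@M.T).as_rotvec()).round(2),'q',s['joints'].round(2))
E
python3 - <<'E'
from k import *
R=tool(np.radians(-110),np.radians(40)); delta(np.array([449.4,-126.6,76])-81*R[:,2],R)
E
```

```text
shift [ 0.0276 -0.0295 -0.0244] turn [ -1.98  -0.49 -28.2 ] q [ 0.29  0.26  1.95 -0.88  1.26  0.57]
```

jog_arm --plan '[0.009,-0.005,-0.005,-0.5,0,-7.2,0.018,-0.015,-0.012,-1,0,-14.2,0.025,-0.025,-0.02,-1.5,0,-21.5,0.0276,-0.0295,-0.0244,-1.98,-0.49,-28.2,0.0276,-0.0295,-0.0244,-1.98,-0.49,-28.2,0.0276,-0.0295,-0.0244,-1.98,-0.49,-28.2]'

```text
clock: 4.25
eef_pos: [469.4, -71.2, 124.5]
eef_rot: [-3.13, 0.874, 1.23]
wrist_force: [-0.1, 0.1, -0.2]
finger_gap: 94.0
finger_force: 0.0
```

Run:
```python
from k import *
R=tool(np.radians(-110),np.radians(40)); delta(np.array([449.4,-126.6,76])+19*R[:,2],R)
```

```text
shift [-0.025  -0.0691 -0.0607] turn [-0.09 -0.43  0.06] q [ 0.16  0.52  1.66 -0.73  1.51  0.77]
```

jog_arm --plan '[-0.006,-0.017,-0.015,0,-0.2,0,-0.0125,-0.035,-0.03,0,-0.4,0,-0.019,-0.052,-0.045,0,-0.4,0,-0.025,-0.069,-0.0605,0,-0.4,0,-0.025,-0.069,-0.0605,0,-0.4,0,-0.025,-0.069,-0.0605,0,-0.4,0]'

```text
clock: 4.85
eef_pos: [444.7, -139.5, 64.6]
eef_rot: [-3.141, 0.871, 1.22]
wrist_force: [-0.2, -0.3, -0.3]
finger_gap: 94.3
finger_force: 0.0
```

Run:
```python
from k import *
R=tool(np.radians(-110),np.radians(40)); delta(np.array([449.4,-126.6,76])+19*R[:,2],R)
```

```text
shift [-0.0002 -0.0008 -0.0008] turn [-0.07  0.01  0.1 ] q [ 0.04  0.56  1.78 -0.82  1.33  0.82]
```

Right on target; close on it.

jog_arm --plan '[0,0,0,0,0,0,0,0,0,0,0,0,0,0,0,0,0,0,0,0,0,0,0,0,0,0,0,0,0,0,0,0,0,0,0,0,0,0,0,0,0,0,0,0,0,0,0,0]' --claw 0.02 --force 25

```text
clock: 5.65
eef_pos: [444.7, -140.0, 63.7]
eef_rot: [-3.141, 0.872, 1.219]
wrist_force: [-0.3, 1.1, 0.6]
finger_gap: 33.4
finger_force: 12.7
```

jog_arm --plan '[0,0,0,0,0,0,0,0,0.005,0,0,0,0,0,0.02,0,0,0,0,0,0.05,0,0,0,0,0,0.085,0,0,4,0,0.01,0.12,0,0,10,0,0.02,0.15,0,0,17,0,0.03,0.16,0,0,24,0,0.03,0.16,0,0,29.3,0,0.03,0.16,0,0,29.3,0,0.03,0.16,0,0,29.3]' --force 30

```text
clock: 6.75
eef_pos: [444.4, -110.1, 224.5]
eef_rot: [3.141, 0.872, 1.726]
wrist_force: [0.4, -0.7, -1.2]
finger_gap: 33.0
finger_force: 30.0
```

Run:
```python
from k import *
S=np.array([498.3,125.2,48+112]);e=np.radians(-80.7);a=np.radians(40)
R=tool(e,a+np.pi/2); delta(S+19*R[:,2],R); R0=tool(e,a); delta(S+19*R[:,2],R0)
s=manip.read_state();print(s['finger_gap'],s['finger_force'])
im,d,c=grab('scene');cv2.imwrite('pics/s2.png',im[:,:,::-1]);p,_=cloud('scene',c)
M=Ro.from_euler('xyz',s['eef_rot']).as_matrix();g=s['eef_pos']-19*M[:,2];print(g)
q=p.reshape(-1,3);q=q[np.hypot(q[:,0]-g[0],q[:,1]-g[1])<24]
for z in range(100,340,15):
    m=q[(q[:,2]>z)&(q[:,2]<z+15)]
    if len(m): print(z,len(m),m.min(0).round(1),m.max(0).round(1))
```

```text
shift [ 0.0519  0.2474 -0.0791] turn [88.82 14.28  0.32] q [ 0.14  0.1   1.95 -0.94  1.25  0.37]
shift [ 0.0519  0.2474 -0.0791] turn [-0.04  0.03  0.37] q [ 0.14  0.1   1.95 -0.94  1.25  0.37]
32.98394817854621 29.989850968122482
[442.17717614 -95.76869254 236.72154483]
160 86 [ 435.  -112.1  160.4] [461.4 -86.2 174.9]
175 97 [ 435.6 -112.1  175.3] [461.1 -81.6 189.9]
190 101 [ 435.1 -112.   190.1] [461.8 -81.6 205. ]
205 94 [ 426.  -112.3  205. ] [464.6 -86.3 220. ]
220 88 [ 425.7 -115.7  220.8] [ 465.  -101.6  234.8]
235 130 [ 421.1 -113.7  235. ] [465.8 -88.5 250. ]
250 139 [ 431.9 -113.1  250. ] [464.3 -79.  265. ]
265 122 [ 429.2 -112.   265.2] [460.2 -84.2 279.9]
280 142 [ 428.2 -112.3  280. ] [461.1 -79.9 294.9]
295 91 [ 426.1 -110.1  295.4] [460.  -91.2 309.7]
310 74 [ 426.9 -109.2  310.1] [459.  -78.5 313.3]
```

jog_arm --plan '[0.002,0.01,0,4,0.6,0,0.005,0.025,0,10,1.6,0,0.01,0.048,0,17,2.7,0,0.015,0.072,0,25,4,0,0.02,0.096,0,33,5.3,0,0.025,0.12,-0.005,41,6.6,0,0.03,0.144,-0.015,49,7.9,0,0.035,0.168,-0.025,57,9.2,0,0.04,0.192,-0.035,65,10.5,0.1,0.044,0.21,-0.048,72,11.6,0.2,0.048,0.23,-0.06,79,12.7,0.3,0.05,0.24,-0.072,85,13.6,0.3,0.0519,0.2474,-0.0791,88.82,14.28,0.32,0.0519,0.2474,-0.0791,88.82,14.28,0.32,0.0519,0.2474,-0.0791,88.82,14.28,0.32,0.0519,0.2474,-0.0791,88.82,14.28,0.32,0.0519,0.2474,-0.0791,88.82,14.28,0.32]'

```text
clock: 8.5
eef_pos: [496.8, 137.4, 145.5]
eef_rot: [3.136, -0.697, 1.738]
wrist_force: [0.9, -0.9, -0.8]
finger_gap: 33.3
finger_force: 30.0
```

Run:
```python
from k import *
S=np.array([498.3,125.2,48+112]);e=np.radians(-80.7);a=np.radians(40)
R=tool(e,a+np.pi/2); delta(S+19*R[:,2],R)
s=manip.read_state();print(s['finger_gap'],s['finger_force'])
for n in('scene','top','wrist'):
    im,d,c=grab(n); np.savez(n+'_h.npz',c=np.array([c],dtype=object)); cv2.imwrite(f'pics/{n}3.png',im[:,:,::-1])
a=cv2.imread('pics/scene3.png');b=cv2.imread('pics/wrist3.png');t=cv2.imread('pics/top3.png')
cv2.imwrite('pics/m3.png',np.vstack([np.hstack([cv2.resize(a[60:260,200:420],(400,300)),cv2.resize(t[150:300,120:320],(400,300))]),cv2.resize(b,(800,600))[150:450]]))
```

```text
shift [-0.0005 -0.0002 -0.    ] turn [ 0.03  0.25 -0.09] q [-0.13  0.38  1.72  0.68  1.34 -0.57]
33.30127338192768 29.989340901374817
```

View pics/m3.png

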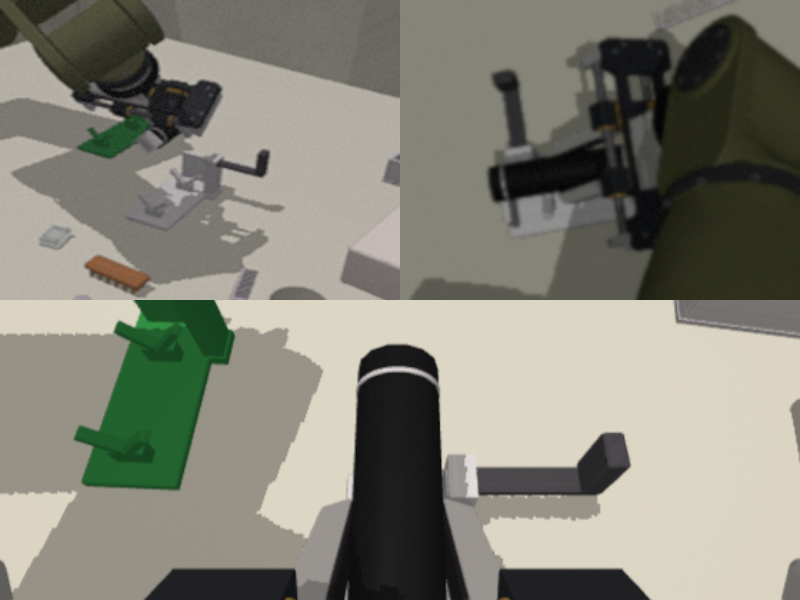

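The trimmer is held level above the saddles with its base (wrist crop 398,355) toward the stop. The latch is open on the right (tab at 605,460) and clear of the drop path.

Run:
```python
from k import *
ex=np.array([.1616,-.9869,0]);ey=np.array([.9869,.1616,0]);O=np.array([498.3,125.2,0])
C=np.stack([ex,ey,[0,0,1]],1)
st=manip.read_state();M=Ro.from_euler('xyz',st['eef_rot']).as_matrix();g=st['eef_pos']-19*M[:,2];print('grasp in cradle',(g-O)@C)
for n in('wrist','top','scene'):
    c=get_calibration(n);p,im=cloud(n,c);q=((p.reshape(-1,3)-O)@C);q=q[~np.isnan(q[:,0])]
    m=q[(q[:,2]>125)&(q[:,2]<185)&(abs(q[:,1])<24)&(q[:,0]<-18)&(q[:,0]>-95)]
    if len(m)>30:
        print(n,'barrel',len(m),m.min(0).round(1),m.max(0).round(1))
        for lo in(-75,-60,-45,-30):
            k=m[(m[:,0]>lo)&(m[:,0]<lo+15)]
            if len(k)>20:
                b=k[:,1:];s=np.linalg.lstsq(np.c_[2*b,np.ones(len(b))],(b**2).sum(1),rcond=None)[0];print('  x',lo+7,'c yz',s[:2].round(1),'r',np.sqrt(s[2]+s[:2]@s[:2]).round(1))
    for nm,f in(('tab',(q[:,2]>84)&(q[:,2]<120)&(q[:,1]>85)&(q[:,1]<135)&(abs(q[:,0]+60)<25)),
      ('stop',(q[:,2]>50)&(q[:,2]<65)&(abs(q[:,1])<28)&(abs(q[:,0]+83)<15)),
      ('brk',(q[:,2]>76)&(q[:,2]<84)&(q[:,1]>20)&(q[:,1]<55)&(abs(q[:,0]+60)<25)),
      ('sad1',(q[:,2]>36)&(q[:,2]<48)&(abs(q[:,1])<28)&(abs(q[:,0]-45)<15)),('sad2',(q[:,2]>36)&(q[:,2]<48)&(abs(q[:,1])<28)&(abs(q[:,0]+45)<15))):
        m=q[f]
        if len(m)>8: print(n,nm,len(m),np.percentile(m,3,0).round(1),np.percentile(m,97,0).round(1))
```

```text
grasp in cradle [ -0.19222294   0.27226366 159.71933924]
wrist barrel 5345 [-75.4 -20.9 150. ] [-18.   19.9 177.9]
  x -68 c yz [ -0.3 159.2] r 16.7
  x -53 c yz [ -0.4 159.3] r 16.5
  x -38 c yz [ -0.4 159.5] r 16.5
  x -23 c yz [ -0.5 158.7] r 17.1
wrist tab 987 [-67.8 102.9  85.7] [-49.2 113.9 113.8]
wrist brk 620 [-71.1  28.7  77.1] [-46.2  44.1  79.8]
top barrel 600 [-75.6 -20.3 155.9] [-18.1  17.6 181.5]
  x -68 c yz [ -0.  163.5] r 15.2
  x -53 c yz [1.000e-01 1.633e+02] r 15.3
  x -38 c yz [ -0.  163.5] r 15.3
  x -23 c yz [ -0.  162.3] r 16.1
top tab 105 [-68.6 103.5  85.5] [-50.3 115.  117.5]
top stop 50 [-86.8 -25.3  52.1] [-78.8  -4.8  64.6]
top brk 106 [-72.1  31.9  76.5] [-47.5  52.4  83.7]
top sad2 35 [-49.8 -25.1  37. ] [-40.1 -11.3  47.4]
scene tab 86 [-69.3 106.5  84.6] [-49.4 117.4 113.8]
scene stop 67 [-86.5 -21.5  50.3] [-79.3  14.4  62.6]
scene brk 44 [-73.5  30.9  76.3] [-46.7  46.4  80.6]
scene sad1 34 [ 39.5 -21.3  36.3] [49.7 25.2 44.3]
scene sad2 27 [-52.4 -20.6  36.6] [-40.6  24.7  45.1]
```

jog_arm --plan '[0,0,-0.008,0,0,0,0,0,-0.025,0,0,0,0,0,-0.045,0,0,0,0,0,-0.065,0,0,0,0,0,-0.082,0,0,0,0,0,-0.094,0,0,0,0,0,-0.102,0,0,0,0,0,-0.105,0,0,0,0,0,-0.105,0,0,0,0,0,-0.105,0,0,0]'

```text
clock: 9.65
eef_pos: [496.9, 137.4, 40.2]
eef_rot: [3.137, -0.698, 1.738]
wrist_force: [-0.9, 0.1, -1.9]
finger_gap: 33.1
finger_force: 30.0
```

jog_arm --plan '[0,0,-0.001,0,0,0,0,0,-0.002,0,0,0,0,0,-0.003,0,0,0,0,0,-0.004,0,0,0,0,0,-0.005,0,0,0,0,0,-0.005,0,0,0,0,0,-0.005,0,0,0]'

```text
clock: 10.35
eef_pos: [496.5, 137.4, 34.6]
eef_rot: [3.138, -0.698, 1.737]
wrist_force: [0.3, 0.2, -1.7]
finger_gap: 33.4
finger_force: 30.0
```

jog_arm --plan '[0,0,-0.0005,0,0,0,0,0,-0.001,0,0,0,0,0,-0.001,0,0,0,0,0,-0.001,0,0,0]'

```text
clock: 10.75
eef_pos: [496.6, 137.4, 33.8]
eef_rot: [3.138, -0.698, 1.737]
wrist_force: [-1.0, -0.9, 0.6]
finger_gap: 33.0
finger_force: 30.0
```

jog_arm --plan '[0,0,-0.0004,0,0,0,0,0,-0.0008,0,0,0,0,0,-0.0008,0,0,0,0,0,-0.0008,0,0,0]'

```text
clock: 11.15
eef_pos: [496.6, 137.4, 33.6]
eef_rot: [3.137, -0.699, 1.738]
wrist_force: [-4.7, -3.4, 10.5]
finger_gap: 32.9
finger_force: 30.0
```

Run:
```python
from k import *
ex=np.array([.1616,-.9869,0]);ey=np.array([.9869,.1616,0]);O=np.array([498.3,125.2,0])
C=np.stack([ex,ey,[0,0,1]],1)
for n in('wrist','top'):
    im,d,c=grab(n);p,im=cloud(n,c);q=((p.reshape(-1,3)-O)@C);q=q[~np.isnan(q[:,0])]
    m=q[(q[:,2]>40)&(q[:,2]<72)&(abs(q[:,1])<17)&(q[:,0]<-18)&(q[:,0]>-95)]
    for lo in(-75,-65,-55,-45,-35,-25):
        k=m[(m[:,0]>lo)&(m[:,0]<lo+10)&(m[:,2]>54)]
        if len(k)>20:
            b=k[:,1:];s=np.linalg.lstsq(np.c_[2*b,np.ones(len(b))],(b**2).sum(1),rcond=None)[0];print(n,'  x',lo+5,'c yz',s[:2].round(1),'r',np.sqrt(s[2]+s[:2]@s[:2]).round(1),np.percentile(k[:,2],98).round(1))
    if n=='wrist':cv2.imwrite('pics/w4.png',im[:,:,::-1])
```

```text
wrist   x -70 c yz [-0.4 48.3] r 16.4 65.3
wrist   x -60 c yz [-0.4 48.4] r 16.4 65.6
wrist   x -50 c yz [-0.5 48.4] r 16.3 65.2
wrist   x -40 c yz [-0.5 48.4] r 16.2 65.3
wrist   x -30 c yz [-0.5 48.3] r 16.3 65.3
wrist   x -20 c yz [-0.5 48.4] r 16.2 65.4
top   x -70 c yz [-0.3 53.2] r 14.4 69.5
top   x -60 c yz [-0.1 53. ] r 14.6 69.3
top   x -50 c yz [-0.1 53.4] r 14.0 68.7
top   x -40 c yz [ 0.  54.1] r 13.8 69.9
top   x -30 c yz [-0.2 54.5] r 13.4 70.0
top   x -20 c yz [-0.1 53.7] r 14.2 69.3
```

View pics/w4.png

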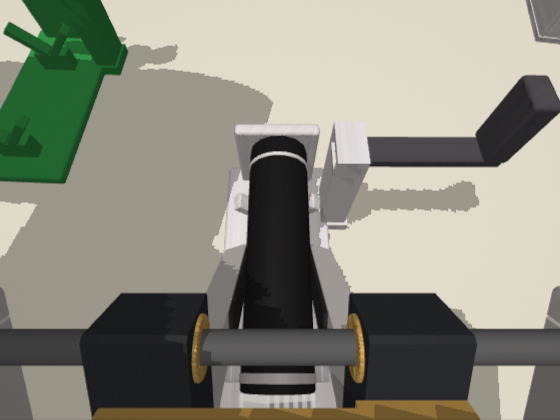

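The wrist view shows the trimmer seated: base (278,150) near the stop plate, barrel level, axis about 48 mm up. Releasing and backing out along the tool axis.

jog_arm --plan '[0,0,0.0004,0,0,0,0,0,0.0004,0,0,0,0,0,0.0004,0,0,0,0,0,0.0004,0,0,0,0,0,0.0004,0,0,0,0,0,0.0004,0,0,0,0.001,-0.006,0.008,0,0,0,0.003,-0.019,0.023,0,0,0,0.006,-0.038,0.046,0,0,0,0.01,-0.06,0.073,0,0,0,0.0135,-0.082,0.1,0,0,0,0.0135,-0.082,0.1,0,0,0,0.0135,-0.082,0.1,0,0,0]' --claw 0.075

```text
clock: 12.55
eef_pos: [510.1, 55.0, 133.1]
eef_rot: [3.137, -0.698, 1.736]
wrist_force: [-0.1, 0.3, -0.7]
finger_gap: 74.7
finger_force: 0.0
```

Run:
```python
from k import *
ex=np.array([.1616,-.9869,0]);ey=np.array([.9869,.1616,0]);O=np.array([498.3,125.2,0])
C=np.stack([ex,ey,[0,0,1]],1)
im,d,c=grab('wrist');p,im=cloud('wrist',c);q=((p.reshape(-1,3)-O)@C);q=q[~np.isnan(q[:,0])]
cv2.imwrite('pics/w5.png',im[:,:,::-1])
m=q[(q[:,2]>40)&(q[:,2]<72)&(abs(q[:,1])<17)&(q[:,0]<75)&(q[:,0]>-78)]
for lo in range(-77,60,15):
    k=m[(m[:,0]>lo)&(m[:,0]<lo+10)&(m[:,2]>54)]
    if len(k)>20:print(lo+5,k[:,1].mean().round(1),np.percentile(k[:,2],98).round(1))
tab=q[(q[:,2]>84)&(q[:,2]<120)&(q[:,1]>85)&(q[:,1]<135)&(abs(q[:,0]+60)<25)]
t=tab[tab[:,2]>111];print('tab',np.percentile(tab,2,0).round(1),np.percentile(tab,98,0).round(1),'top',t.min(0).round(1),t.max(0).round(1))
# tool down, close along cradle x (two choices), grasp point z
T=O+C@np.array([-60,108.5,0]);print('tab world',T)
for y in(ex,-ex):
    z=np.array([0,0,-1.]);R=np.c_[np.cross(y,z),y,z]
    for zz in(190,83,):
        Q,cst=ik(np.array([T[0],T[1],zz]),R,[.3,.4,1.6,0,1.2,1.5 if y is ex else -1.5]);print(zz,Q.round(2),round(cst,5))
    delta(np.array([T[0],T[1],190]),R)
```

```text
-72 -1.2 64.4
-57 -1.7 64.6
-42 -1.6 64.3
-27 -1.3 64.7
-12 -1.2 64.4
3 -1.3 64.6
18 -1.2 64.2
33 -1.4 64.7
48 -1.3 64.9
63 -3.6 63.2
tab [-67.1 103.   85.1] [-48.7 114.3 114. ] top [-68.4 102.5 111. ] [-48.7 115.  114.5]
tab world [595.68265 201.9476    0.     ]
190 [0.33 0.49 1.3  0.   1.35 1.74] 0.0
83 [0.33 0.6  1.4  0.   1.14 1.74] 0.0
shift [0.086  0.1464 0.0576] turn [-35.91  25.94 -86.09] q [-0.28  0.45  1.66  0.63  1.42 -0.67]
190 [ 0.33  0.49  1.3  -0.    1.35 -1.41] 0.0
83 [ 0.33  0.6   1.4  -0.    1.14 -1.41] 0.0
shift [0.086  0.1464 0.0576] turn [-25.92 -35.89  85.89] q [-0.28  0.45  1.66  0.63  1.42 -0.67]
```

jog_arm --plan '[0,0,0.03,0,0,0,0,0,0.06,-2,-3,7,0.007,0.012,0.065,-4,-5.5,13.5,0.015,0.025,0.065,-6,-8.5,20.5,0.022,0.037,0.065,-8,-11.4,27.5,0.03,0.05,0.065,-10,-14,34,0.037,0.06,0.065,-12,-16.8,40,0.045,0.073,0.065,-14,-19.5,46.5,0.052,0.085,0.065,-16,-22,53,0.06,0.097,0.065,-18,-25,60,0.067,0.11,0.062,-20,-27.7,66.5,0.075,0.122,0.06,-22,-30.5,73,0.082,0.134,0.058,-24,-33,80,0.0895,0.146,0.0576,-25.92,-35.89,85.89,0.0895,0.146,0.0576,-25.92,-35.89,85.89,0.0895,0.146,0.0576,-25.92,-35.89,85.89,0.0895,0.146,0.0576,-25.92,-35.89,85.89]'

```text
clock: 14.3
eef_pos: [599.3, 200.9, 189.9]
eef_rot: [3.14, -0.001, -2.981]
wrist_force: [0.5, 0.0, 0.3]
finger_gap: 74.5
finger_force: 0.0
```

Run:
```python
from k import *
ex=np.array([.1616,-.9869,0]);ey=np.array([.9869,.1616,0]);O=np.array([498.3,125.2,0])
C=np.stack([ex,ey,[0,0,1]],1)
T=O+C@np.array([-59,112,82]);z=np.array([0,0,-1.]);R=np.c_[np.cross(-ex,z),-ex,z];delta(T,R)
im,d,c=grab('wrist');p,im=cloud('wrist',c);q=((p.reshape(-1,3)-O)@C);q=q[~np.isnan(q[:,0])]
cv2.imwrite('pics/w6.png',im[:,:,::-1])
tab=q[(q[:,2]>110)&(q[:,2]<117)&(q[:,1]>85)&(q[:,1]<135)&(abs(q[:,0]+60)<25)]
print(len(tab),np.percentile(tab,2,0).round(1),np.percentile(tab,98,0).round(1))
```

```text
shift [ 0.      0.0007 -0.1079] turn [-0.05 -0.09  0.11] q [ 0.26  0.5   1.28  0.    1.36 -1.47]
368 [-69.1 103.8 111.4] [-50.3 115.1 114.7]
```

jog_arm --plan '[0,0.001,-0.025,0,0,0,0,0.001,-0.05,0,0,0,0,0.001,-0.075,0,0,0,0,0.001,-0.095,0,0,0,0,0.001,-0.107,0,0,0,0,0.001,-0.107,0,0,0,0,0.001,-0.107,0,0,0]'

```text
clock: 15.05
eef_pos: [600.0, 202.2, 84.3]
eef_rot: [3.141, 0.001, -2.979]
wrist_force: [0.7, -0.1, 0.2]
finger_gap: 74.9
finger_force: 0.0
```

jog_arm --plan '[0,0,0,0,0,0,0,0,0,0,0,0,0,0,0,0,0,0,0,0,0,0,0,0,0,0,0,0,0,0,0,0,0,0,0,0,0,0,0,0,0,0,0,0,0,0,0,0]' --claw 0.01 --force 12

```text
clock: 15.85
eef_pos: [599.5, 202.8, 83.5]
eef_rot: [3.14, 0.0, -2.979]
wrist_force: [-0.2, 4.0, -0.7]
finger_gap: 20.3
finger_force: 12.0
```

jog_arm --plan '[-0.004,-0.0007,0,0,0,0,-0.011,-0.0018,0,0,0,0,-0.019,-0.0031,0,0,0,0,-0.027,-0.0044,0,0,0,0,-0.035,-0.0057,0,0,0,0,-0.042,-0.0069,0,0,0,0,-0.047,-0.0077,0,0,0,0,-0.047,-0.0077,0,0,0,0,-0.047,-0.0077,0,0,0,0]'

```text
clock: 16.75
eef_pos: [551.8, 194.8, 83.4]
eef_rot: [3.141, -0.001, -2.978]
wrist_force: [-1.9, 5.6, -0.0]
finger_gap: 20.3
finger_force: 12.0
```

jog_arm --plan '[-0.001,-0.0002,0,0,0,0,-0.002,-0.0003,0,0,0,0,-0.003,-0.0005,0,0,0,0,-0.003,-0.0005,0,0,0,0,-0.003,-0.0005,0,0,0,0]'

```text
clock: 17.25
eef_pos: [549.2, 194.4, 83.4]
eef_rot: [3.141, -0.0, -2.979]
wrist_force: [-1.4, 6.0, 0.4]
finger_gap: 20.0
finger_force: 12.0
```

jog_arm --plan '[-0.001,-0.0002,0,0,0,0,-0.002,-0.0003,0,0,0,0,-0.002,-0.0003,0,0,0,0,-0.002,-0.0003,0,0,0,0]'

```text
clock: 17.65
eef_pos: [547.2, 194.1, 83.4]
eef_rot: [3.141, 0.0, -2.979]
wrist_force: [-0.6, 5.9, 0.5]
finger_gap: 20.1
finger_force: 12.0
```

jog_arm --plan '[-0.001,-0.0002,0,0,0,0,-0.002,-0.0003,0,0,0,0,-0.002,-0.0003,0,0,0,0,-0.002,-0.0003,0,0,0,0]'

```text
clock: 18.05
eef_pos: [546.3, 193.9, 83.6]
eef_rot: [3.141, 0.003, -2.979]
wrist_force: [8.4, 6.9, -4.4]
finger_gap: 20.1
finger_force: 12.0
```

Run:
```python
from k import *
ex=np.array([.1616,-.9869,0]);ey=np.array([.9869,.1616,0]);O=np.array([498.3,125.2,0])
C=np.stack([ex,ey,[0,0,1]],1)
im,d,c=grab('wrist');p,im=cloud('wrist',c);q=((p.reshape(-1,3)-O)@C);q=q[~np.isnan(q[:,0])]
cv2.imwrite('pics/w7.png',im[:,:,::-1]); print(manip.read_state()['wrist_force'])
for nm,f in(('tab',(q[:,2]>110)&(q[:,2]<117)&(q[:,1]>35)&(q[:,1]<85)&(abs(q[:,0]+60)<9)),('brk',(q[:,2]>76)&(q[:,2]<84)&(q[:,1]>20)&(q[:,1]<50)&(abs(q[:,0]+60)<10))):
    m=q[f]
    if len(m):print(nm,len(m),np.percentile(m,2,0).round(1),np.percentile(m,98,0).round(1))
```

```text
[ 8.28339523  6.94712695 -5.89456403]
tab 895 [-68.8  49.7 110.6] [-51.1  60.7 114.7]
brk 1083 [-69.8  29.   77.3] [-50.2  49.9  82.4]
```

View pics/w7.png

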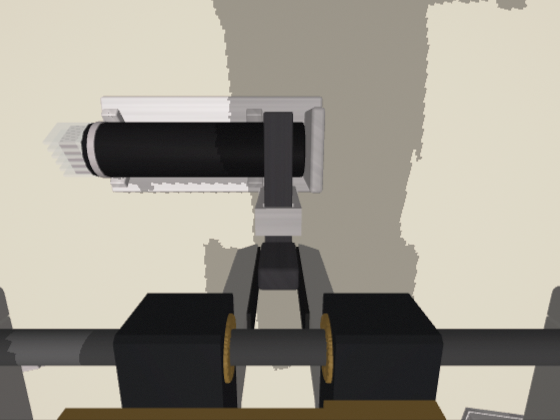

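The view shows the bar (278,150) across the barrel near its base, the tab (278,265) close to the bracket (278,218), and the contact force has risen to 8 N. The latch is at its shut stop, so I'll release and retreat upward.

jog_arm --plan '[-0.0005,0,0,0,0,0,-0.0005,0,0,0,0,0]'

```text
clock: 18.3
eef_pos: [546.2, 193.9, 83.7]
eef_rot: [3.141, 0.004, -2.979]
wrist_force: [11.1, 7.2, -7.1]
finger_gap: 20.0
finger_force: 12.0
```

jog_arm --plan '[0,0,0,0,0,0,0,0,0,0,0,0,0,0,0,0,0,0,0,0,0,0,0,0,0,0,0,0,0,0,0,0,0.02,0,0,0,0,0,0.05,0,0,0,0,0,0.09,0,0,0,0,0,0.13,0,0,0,0,0,0.17,0,0,0,0,0,0.17,0,0,0,0,0,0.17,0,0,0]' --claw 0.06

```text
clock: 19.5
eef_pos: [545.1, 193.6, 253.8]
eef_rot: [3.141, 0.001, -2.979]
wrist_force: [0.4, -0.2, 0.2]
finger_gap: 59.8
finger_force: 0.0
```

Run:
```python
from k import *
ex=np.array([.1616,-.9869,0]);ey=np.array([.9869,.1616,0]);O=np.array([498.3,125.2,0])
C=np.stack([ex,ey,[0,0,1]],1)
im,d,c=grab('wrist');p,_=cloud('wrist',c);q=((p.reshape(-1,3)-O)@C);q=q[~np.isnan(q[:,0])]
s,_,_=grab('scene'); cv2.imwrite('pics/f.png',np.hstack([cv2.resize(x,(400,300)) for x in(im[:,:,::-1],s[:,:,::-1])]))
for nm,f in(('tab',(q[:,2]>110)&(q[:,2]<117)&(q[:,1]>35)&(q[:,1]<85)&(abs(q[:,0]+60)<9)),('brk',(q[:,2]>76)&(q[:,2]<84)&(q[:,1]>20)&(q[:,1]<50)&(abs(q[:,0]+60)<15)),('bar',(q[:,2]>70)&(q[:,2]<78)&(q[:,1]>-40)&(q[:,1]<25)&(abs(q[:,0]+60)<12))):
    m=q[f]
    if len(m):print(nm,len(m),np.percentile(m,2,0).round(1),np.percentile(m,98,0).round(1))
```

```text
tab 213 [-68.4  50.1 111. ] [-51.9  60.9 115. ]
brk 380 [-72.3  29.3  77.4] [-47.1  44.3  80.8]
bar 735 [-67.  -22.2  72. ] [-51.4  24.1  75.2]
```

View pics/f.png

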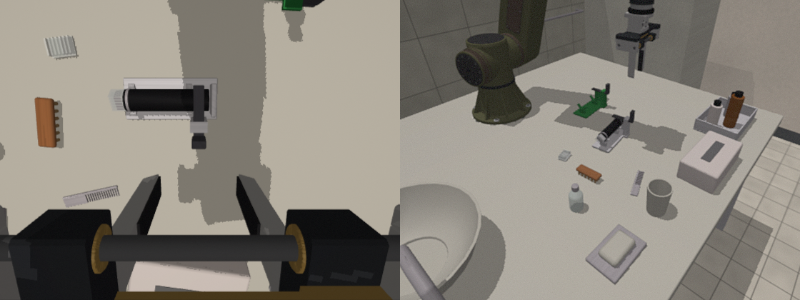

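The trimmer is seated and the bar's inner end is at about y = -22, so the latch is shut. The tab-to-bracket gap is about 5.5 mm. The bystanders are where they were and the gripper is clear.

```bash
python3 -c "
from cell import manip; print(manip.sign_off())"
```

```text
the job is handed in; nothing more can be done
None
```

The trimmer lies in both saddles with its base about 3 mm from the end stop and its head out of the open end. The latch is fully shut across it, the bystanders look untouched, and I handed the job in at about 20 s.

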